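# Unstack the enamel casseroles and set up the heating bench

## Robot

A 7-joint arm with a two-finger parallel gripper is mounted at the origin on the work surface. World frame = base frame: x ahead of the robot, y to its left, z up, the work surface at z = 0. Lengths are in mm, angles in rad, forces in N, time in s.
With the tool pointing down it reaches from about 400 to 875 mm from the base axis. Payload 6.5 kg.
Tool frame: the origin (TCP) lies at the centre of the arm's flange, where the gripper is bolted on; the fingertips stand 166 mm ahead of it and the grasp point (between the pads) lies 147 mm ahead of it; z points along the fingers, y is the line along which they close (so a half turn about z gives the same grasp; the last joint's range is limited). The gripper opens to 88 mm and grips with 3 to 60 N. Pads are 18 mm wide; open, the fingers measure 123 mm over their backs; the gripper's body (75 mm by 187 mm) begins 45 mm behind the grasp point.
Start: joints at [1.127, 0.536, -0.004, 1.538, 0.003, 1.067, -0.071], TCP at [239.77, -604.153, 404.716] pointing down, gripper open.
Joint ranges: [-2.7, 2.7], [-0.37, 2.16], [-1.27, 1.26], [0.24, 2.4], [-1.31, 4.45], [0.19, 1.91], [-2.76, 2.76]. Speed limits (rad/s): [2.39, 2.39, 3.14, 3.14, 3.14, 3.14, 3.14].

## Interface

Orientations are given as a rotation vector (axis times angle).
In Python, from workcell import arm gives the robot as it stands. The module is installed in compiled form; this text tells all that it offers.
- The arm moves only by the tool carry_out, never from a script. Its argument "rows" is a list of rows, each a list of 5 numbers: the shift along the tool's x, y, z in units of 30 cm (1.0 is 30 cm), then the turn about the tool's z in units of 2 rad (1.0 is 2 rad), then the closure, from -1 (fully open) to 1 (shut). In form: [[dx, dy, dz, turn, grip], ...]. A call has 1 to 10 rows; each row is the pose to reach, as a shift and turn from the pose commanded when the call began, along the tool's axes at that moment; what a row does not reach only later rows make up. A row lasts 1/10 s, in which the tool goes at most 50 mm and 8.59 degrees, less where a joint would pass 70% of its speed; a pose out of reach is approached as far as the arm can. A call with a number of a shift or a turn outside -1 to 1 is refused whole. A call with a gripper value outside its range is refused whole. The fingers move at their own pace and stop on an object; the grip force is fixed at half the most. Time passes only in rows, so rows that repeat a pose let the fingers close. It gives the time, the measured TCP pose, the force, the opening and the grip force at its end, in the units of the state.
- arm.get_obs(): the state, without advancing time (a new reading comes with each control period).
- arm.read_camera(name): name is "side" or "top"; returns (picture, depth): 384x512x3 uint8, blue, green, red; 384x512 float32, mm along the optical axis (not along the pixel's ray), 0 where there is no reading.
- arm.calibration(name): a dict with "fov_y" (degrees; the focal length in pixels is half the picture's height over the tangent of half this angle, whatever the lens; pixels are square), "cx", "cy" (the principal point, pixels), "distortion" ([k1, k2, p1, p2, k3] as OpenCV has them; the pictures are not rectified), "R" (3x3) and "t" (3): a world point X has camera coordinates R X + t. Camera axes: x right, y down, z forward; pixel columns grow to the right and rows downward; lengths in mm; the calibration is good to about 2 mm. A picture is of the moment at which its call begins. calibration takes no time and is no camera call.
- arm.finish_job(): hands the job in; it is judged then, once.
The state is a dict: "time": time; "qpos": joint angles; "joint_vel": joint speeds; "effort": joint torques, N m; "position": TCP position; "orientation": TCP orientation; "force": force on the tool from outside, world axes, zero at the start; "ft_torque": the same for the moment, N m; "grip_width": finger opening in mm; "gripper_force": force on a finger pad.
Only numpy, scipy, OpenCV 4.12 (cv2) and the standard library are available. Lean on these libraries where they do the work, as an engineer would, in place of code of your own. Each camera call takes 0.05 s, during which the arm holds its last target. There are 200 camera calls.

## Task

Take the nested stack on the draining stand apart and set up the bench: the lidded crucible goes upright in the middle of the square clay tile, the small casserole on the middle of the small hot plate, the large casserole on the middle of the large hot plate, and the medium casserole nests centrally inside the steel water-bath pan with its handle turned about a quarter turn (either way) from the bath's handle. Set each thing down without dropping it, and leave the bath, the glass beaker and the dropper bottle standing where they are.

Things in the scene. Friction and masses are not known exactly. Their poses are not given: they have to be found in the camera images.
- crucible: White porcelain crucible, lid fixed on, 60 g, 75 mm tall: body 28 mm diameter at the foot to 38 mm, lid 42 mm diameter at 48 to 52 mm height, upright round knob 16 mm diameter from 56 to 75 mm height (grip it from above). At the start it stands in the small casserole, knob above the rim. Origin: centre of underside, z up.
- pan_small: Small white enamel casserole, blue rim: 66 mm diameter at the rim, 50 at the foot, 56 tall, wall 4, floor 5 mm, about 100 g. Level bar handle 12 mm wide, 10 mm high, along its own +x from the rim to 95 mm from the axis, its centre line 52 mm above the underside. At the start it stands in the medium one. Origin: centre of underside, z up.
- pan_medium: Medium white enamel casserole, blue rim: 92 mm diameter at the rim, 72 at the foot, 48 tall, wall 4, floor 5 mm, about 130 g. Level bar handle 12 mm wide, 10 mm high, along its own +x from the rim to 108 mm from the axis, its centre line 44 mm above the underside. At the start it stands in the large one. Origin: centre of underside, z up.
- pan_large: Large white enamel casserole, blue rim: 120 mm diameter at the rim, 100 at the foot, 40 tall, wall 4, floor 5 mm, about 170 g. Level bar handle 12 mm wide, 10 mm high, along its own +x from the rim to 120 mm from the axis, its centre line 36 mm above the underside. Bottom of the stack, on a grey stand 112 mm wide, 35 mm tall; handles fanned. Origin: centre of underside, z up.
- tile: Fixed square clay tile, 85 x 85 mm, 12 mm thick, lying on the bench. Origin: centre of its underside, z up.
- hotplate_small: Fixed small hot plate: white square housing 110 x 110 mm with a dark round plate 80 mm in diameter in its middle, plate surface 55 mm above the bench. Origin: centre of the underside, on the axis of the plate, z up.
- hotplate_large: Fixed large hot plate: white square housing 150 x 150 mm with a dark round plate 132 mm in diameter in its middle, plate surface 55 mm above the bench. Origin: centre of the underside, on the axis of the plate, z up.
- bath: Bare steel water-bath pan (empty, loose, about 0.9 kg) standing on the bench, 140 mm outer diameter at the rim, 128 mm at the foot, 40 mm tall, wall 4 mm, floor 5 mm thick. Its bar handle, 12 mm wide, points along its own +x out to 120 mm from the axis, centre line 36 mm up. Origin: centre of the underside, z up.
- beaker: Bystander: small loose glass beaker with a blue filling, 50 mm diameter, 50 mm tall, standing on the bench to the right (-y) of the stack. Origin: centre of the underside.
- dropper: Bystander: small loose amber bottle with a black cap, 32 mm diameter, 62 mm tall, standing on the bench to the left (+y) of the stack. Origin: centre of the underside.
Not all that is in view belongs to the job. Leave any green or yellow look-alike of the hotplate_large alone.

How it is judged:
By the outcome, as a careful person would: the job done as asked, in the order asked, and still so for the second after the job is handed in, with the robot touching nothing.
It also fails if it takes over 128 s, if anything falls off the work surface, if the arm or the gripper's body presses on something with over 40 N, if the wrist force passes 120 N, or if a joint passes its speed limit or range.

## Working session

There is one attempt and no reset: what is moved stays moved. The work goes in short steps, Python scripts to look and compute and a tool call to move; the robot and the scene stay as the last step left them, time stands still between calls to the robot, and variables do not carry over. Pictures are saved under pics/ and viewed, at most 14 in all, crops included, and the job is handed in when it is done.

Besides the shell and the picture viewer there is one more tool, called after ">>>" as name(argument=value, ...), one argument or row to a line, values as JSON. carry_out: Moves the arm, as the interface text tells. Shifts and turns lie within -1 to 1; 1 stands for 30 cm of shift or 2 rad of turn. Its arguments: {"type":"object","properties":{"rows":{"type":"array"}},"required":["rows"]}

```bash
mkdir -p pics; cat > h.py <<'E'
import numpy as np,cv2
from workcell import arm
def K(n):
    c=arm.calibration(n);f=192/np.tan(np.radians(c['fov_y'])/2)
    return np.array([[f,0,c['cx']],[0,f,c['cy']],[0,0,1]]),np.array(c['distortion'],float),np.array(c['R'],float),np.array(c['t'],float)
def dirs(n,uv):
    k,d,R,t=K(n);p=cv2.undistortPoints(np.array(uv,float).reshape(-1,1,2),k,d).reshape(-1,2)
    return np.c_[p,np.ones(len(p))]@R, -R.T@t
def onz(n,uv,z):
    r,o=dirs(n,uv);return o+r*((z-o[2])/r[:,2])[:,None]
def proj(n,X):
    k,d,R,t=K(n);return cv2.projectPoints(np.array(X,float).reshape(-1,1,3),cv2.Rodrigues(R)[0],t,k,d)[0].reshape(-1,2)
def cloud(n,dep):
    h,w=dep.shape;u,v=np.meshgrid(np.arange(w),np.arange(h))
    r,o=dirs(n,np.c_[u.ravel(),v.ravel()]);P=o+r*dep.reshape(-1,1);P[dep.ravel()<=0]=np.nan
    return P.reshape(h,w,3)
def shot(n,tag):
    im,d=arm.read_camera(n);cv2.imwrite(f'pics/{tag}.png',im);np.savez(f'{tag}.npz',im=im,d=d);return im,d
E
python3 - <<'E'
from h import *
for n in('top','side'):
    im,d=shot(n,n+'0');k,di,R,t=K(n);print(n,k[0,0],di,-R.T@t,R[2])
    P=cloud(n,d);print(np.nanpercentile(P[...,2],[1,25,50,75,99]))
o=arm.get_obs();print(o)
E
```

```text
top 378.38712891510403 [-0.02109  0.       0.       0.       0.     ] [ 224.73846244 -113.3208339  1300.18939859] [ 0.15469686  0.00918396 -0.9879193 ]
[-5.42462537e+02 -1.93314399e+00  7.13871617e-01  5.83812179e+00
  8.27025893e+02]
side 370.40893570966546 [-0.08800964  0.          0.          0.          0.        ] [108.67263195 555.70828779 800.96936689] [ 0.30127538 -0.63625796 -0.71021754]
[-4.59003679e+02 -2.01325785e+00 -2.56639328e-02  3.86709370e+01
  5.83498495e+02]
{'time': 0.1, 'qpos': array([ 1.12679119,  0.53711303, -0.00442561,  1.53870834,  0.00259016,
        1.06729004, -0.07119562]), 'joint_vel': array([ 2.76290185e-04, -2.01358288e-03,  9.71795952e-05, -3.23751156e-03,
       -7.73124330e-04,  5.22507634e-04,  5.40453101e-04]), 'effort': array([ 2.51730249e-03, -5.72079599e+01,  9.93630253e-01, -2.52231073e+01,
       -5.61836245e-02,  1.34773241e-02,  3.31990904e-06]), 'position': array([ 239.67482552, -603.90661802,  403.93768019]), 'orientation': array([-3.08425330e+00, -5.89749816e-01,  6.14678521e-04]), 'force': array([-0.40536345, -0.80668887, -0.75312488]), 'ft_torque': array([-0.02137507, -0.01375612,  0.02845971]), 'gripper_force': 0.0, 'grip_width': 88.2028022121166}
```

View pics/top0.png

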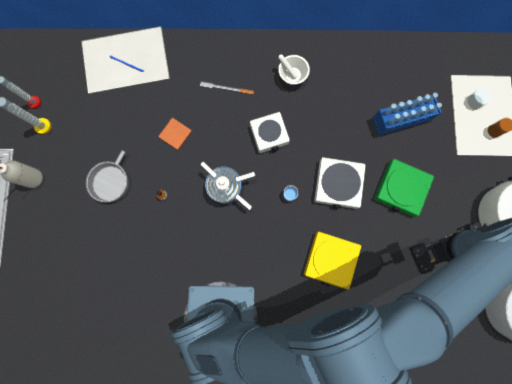

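View pics/side0.png

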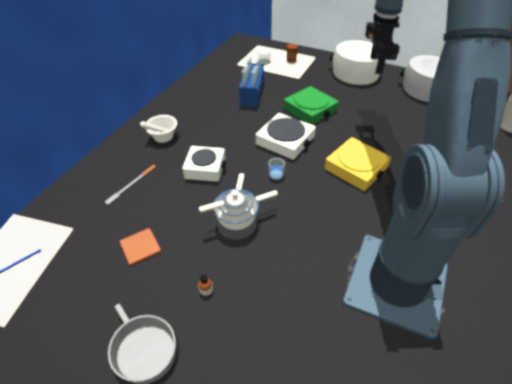

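The top view shows the stack at about (223,184), with the tile at (175,133) and the small hot plate at (269,132). The large hot plate is at (341,183), and the bath is at (107,182) with its handle running up to (122,155). The beaker (290,193) and dropper (161,195) flank the stack. The side view shows the same layout: stack at (237,210), tile at (140,246), bath at (143,348).

```bash
python3 - <<'E'
from h import *
D={n:np.load(n+'0.npz') for n in('top','side')}
def tri(a,b):
    A=np.zeros((3,3));B=np.zeros(3)
    for n,uv in(('top',a),('side',b)):
        r,o=dirs(n,[uv]);r=r[0]/np.linalg.norm(r[0]);M=np.eye(3)-np.outer(r,r);A+=M;B+=M@o
    return np.linalg.solve(A,B)
def blob(n,c,rad,f):
    im=D[n]['im'];hsv=cv2.cvtColor(im,cv2.COLOR_BGR2HSV);m=f(hsv).astype(np.uint8)
    w=np.zeros_like(m);cv2.circle(w,c,rad,1,-1);m&=w
    N,l,s,ce=cv2.connectedComponentsWithStats(m);j=1+np.argmax(s[1:,4]);
    cn=max(cv2.findContours((l==j).astype(np.uint8),0,1)[0],key=cv2.contourArea);return ce[j],s[j,4],cn
dark=lambda h:(h[...,2]<90)
white=lambda h:(h[...,2]>150)&(h[...,1]<60)
red=lambda h:(h[...,1]>120)&(h[...,2]>120)&(h[...,0]<15)
blue=lambda h:(h[...,1]>100)&(h[...,2]>120)&(h[...,0]>95)
for nm,ct,cs,rt,rs,f in[('tile',(175,133),(140,246),20,24,red),('hps_plate',(269,132),(204,157),13,13,dark),('hps_house',(269,132),(204,160),28,28,white),
  ('hpl_plate',(341,183),(286,129),22,22,dark),('beaker',(290,193),(276,169),12,14,blue)]:
    a=blob('top',ct,rt,f);b=blob('side',cs,rs,f);X=tri(a[0],b[0])
    print(nm,a[0].round(1),a[1],b[0].round(1),b[1],X.round(1),proj('top',X)-a[0])
    for n,c in(('top',a),('side',b)):
        P=cloud(n,D[n]['d'])
        mm=np.zeros((384,512),np.uint8);cv2.drawContours(mm,[c[2]],-1,1,-1);q=P[mm>0]
        print('   ',n,np.nanmedian(q,0).round(1), 'rayplane',onz(n,[c[0]],np.nanmedian(q[:,2]))[0].round(1), 'rect',[np.round(v,1) for v in cv2.minAreaRect(onz(n,c[2].reshape(-1,2),np.nanmedian(q[:,2]))[:,:2].astype(np.float32))])
for n,c,r in(('top',(223,184),40),('side',(237,205),48),('top',(107,178),40),('side',(143,340),50)):
    P=cloud(n,D[n]['d']);im=D[n]['im'];q=P[c[1]-r:c[1]+r,c[0]-r:c[0]+r]
    a=cv2.resize(im[c[1]-r:c[1]+r,c[0]-r:c[0]+r],(400,400),interpolation=cv2.INTER_CUBIC)
    z=np.nan_to_num(q[...,2]);b=cv2.applyColorMap(cv2.resize(np.clip(z*2,0,255).astype(np.uint8),(400,400),interpolation=cv2.INTER_NEAREST),cv2.COLORMAP_JET)
    v=np.hstack([a,b]);D.setdefault
    cv2.imwrite(f'pics/crop_{n}_{c[0]}.png',v)
a=cv2.imread('pics/crop_top_223.png');b=cv2.imread('pics/crop_top_107.png');c=cv2.imread('pics/crop_side_237.png')
cv2.imwrite('pics/crops.png',np.vstack([cv2.resize(a,(600,300)),cv2.resize(c,(600,300))]))
E
```

```text
tile [174.6 133.3] 578 [139.5 245.7] 930 [635.8 178.7   6. ] [[0.04365077 0.08953128]]
    top [634.8 177.8  11.5] rayplane [634.4 177.6  11.5] rect [array([634.8, 177.9]), array([87.4, 86.6]), np.float64(56.3)]
    side [632.3 180.9  11.3] rayplane [631.9 181.1  11.3] rect [array([633. , 179.7]), array([87.5, 90.1]), np.float64(56.5)]Traceback (most recent call last):
  File "<stdin>", line 19, in <module>
  File "<stdin>", line 11, in blob
    return _wrapfunc(a, 'argmax', axis=axis, out=out, **kwds)
    return bound(*args, **kwds)
ValueError: attempt to get argmax of an empty sequence
```

```bash
cat > m.py <<'E'
from h import *
D={n:np.load(n+'0.npz') for n in('top','side')}
def tri(a,b):
    A=np.zeros((3,3));B=np.zeros(3)
    for n,uv in(('top',a),('side',b)):
        r,o=dirs(n,[uv]);r=r[0]/np.linalg.norm(r[0]);M=np.eye(3)-np.outer(r,r);A+=M;B+=M@o
    return np.linalg.solve(A,B)
E
python3 - <<'E'
from m import *
def blob(n,c,rad,f):
    im=D[n]['im'];h=cv2.cvtColor(im,cv2.COLOR_BGR2HSV);m=f(h).astype(np.uint8)
    w=np.zeros_like(m);cv2.circle(w,c,rad,1,-1);m&=w
    N,l,s,ce=cv2.connectedComponentsWithStats(m)
    if N<2: print(n,'none',h[c[1],c[0]]);return None
    j=1+np.argmax(s[1:,4])
    cn=max(cv2.findContours((l==j).astype(np.uint8),0,1)[0],key=cv2.contourArea);return ce[j],s[j,4],cn
dark=lambda h:(h[...,2]<140)
white=lambda h:(h[...,2]>150)&(h[...,1]<60)
blue=lambda h:(h[...,1]>100)&(h[...,2]>100)&(h[...,0]>90)
for nm,ct,cs,rt,rs,f in[('hps_plate',(269,131),(204,157),14,14,dark),('hps_house',(269,132),(204,160),28,28,white),
  ('hpl_plate',(341,183),(286,129),22,22,dark),('beaker',(290,193),(276,169),12,14,blue)]:
    a=blob('top',ct,rt,f);b=blob('side',cs,rs,f)
    if a is None or b is None: continue
    X=tri(a[0],b[0]);print(nm,a[0].round(1),a[1],b[0].round(1),b[1],X.round(1))
    for n,c in(('top',a),('side',b)):
        P=cloud(n,D[n]['d']);mm=np.zeros((384,512),np.uint8);cv2.drawContours(mm,[c[2]],-1,1,-1);z=np.nanmedian(P[mm>0][:,2])
        print('   ',n,z.round(1),onz(n,[c[0]],z)[0].round(1),'rect',[np.round(v,1) for v in cv2.minAreaRect(onz(n,c[2].reshape(-1,2),z)[:,:2].astype(np.float32))])
L=[]
for n,c,r in(('top',(223,184),38),('side',(237,205),46),('top',(107,178),38)):
    P=cloud(n,D[n]['d']);im=D[n]['im'];s=np.s_[c[1]-r:c[1]+r,c[0]-r:c[0]+r]
    a=cv2.resize(im[s],(400,400),interpolation=cv2.INTER_CUBIC)
    z=np.nan_to_num(P[s][...,2]);b=cv2.applyColorMap(cv2.resize(np.clip(z*2,0,255).astype(np.uint8),(400,400),interpolation=cv2.INTER_NEAREST),cv2.COLORMAP_JET)
    L.append(cv2.resize(np.hstack([a,b]),(600,300)))
cv2.imwrite('pics/crops.png',np.vstack(L[:2]));cv2.imwrite('pics/bath.png',L[2])
E
```

```text
hps_plate [269.3 130.3] 371 [203.3 157.4] 290 [ 636.4 -156.7   48.1]
    top 54.5 [ 634.4 -156.5   54.5] rect [array([ 634.5, -156.2]), array([71.4, 74.6]), np.float64(46.4)]
    side 54.1 [ 632.1 -151.1   54.1] rect [array([ 633., -151.]), array([69. , 70.4]), np.float64(24.9)]
hps_house [269.3 131. ] 628 [202.9 163.1] 851 [ 642.2 -157.6   21.4]
    top 50.1 [ 633.  -156.6   50.1] rect [array([ 634.4, -156.8]), array([111.9, 110. ]), np.float64(18.5)]
    side 47.7 [ 623.9 -133.6   47.7] rect [array([ 629. , -141.2]), array([116.7, 148.3]), np.float64(18.2)]
hpl_plate [340.6 181.7] 1117 [286.5 125. ] 923 [ 454.9 -391.9   71.9]
    top 54.4 [ 458.  -395.9   54.4] rect [array([ 458.8, -396.1]), array([124.4, 124.7]), np.float64(63.2)]
    side 53.4 [ 463.9 -415.9   53.4] rect [array([ 472.2, -425.3]), array([135.5, 193.6]), np.float64(11.8)]
beaker [290.4 192.9] 108 [275.9 167.9] 61 [ 422.7 -230.5   25.5]
    top 21.6 [ 423.5 -230.8   21.6] rect [array([ 423.9, -231.9]), array([41.1, 34.3]), np.float64(44.9)]
    side 37.5 [ 417.6 -218.4   37.5] rect [array([ 417.2, -218.1]), array([36.6, 27. ]), np.float64(25.0)]
```

View pics/crops.png

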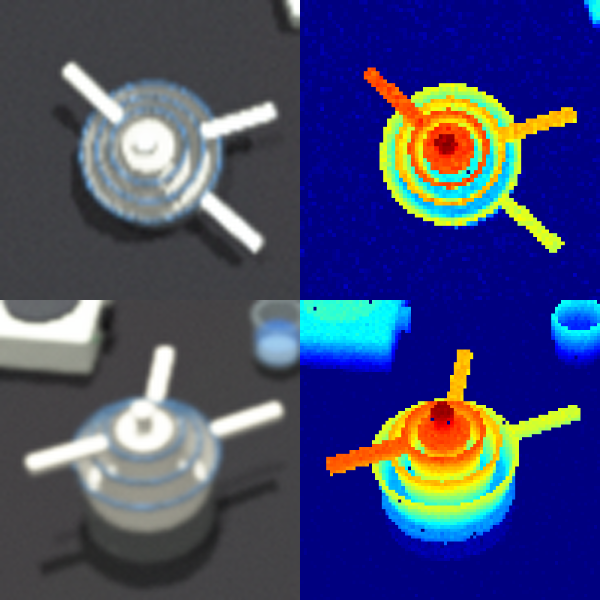

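View pics/bath.png

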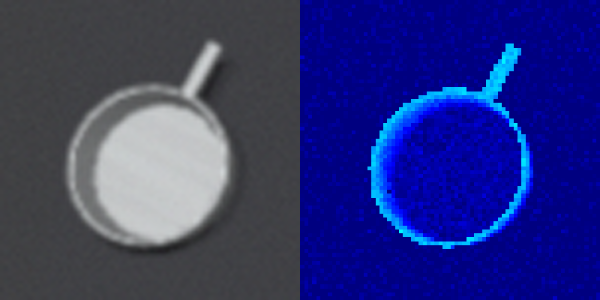

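The crops show the small handle pointing up-left, the medium one right and slightly up, and the large one down-right. All three are well apart and the knob is central. The bath handle points up-right.

```bash
cat > fit.py <<'E'
from m import *
from scipy.optimize import least_squares
def circ(q,r):
    s=least_squares(lambda p:np.hypot(q[:,0]-p[0],q[:,1]-p[1])-r,np.median(q[:,:2],0),loss='soft_l1',f_scale=1.5);return s.x,np.sqrt(np.mean(s.fun**2))
def pts(n,d,c,R,z0,z1):
    P=cloud(n,d).reshape(-1,3);return P[(np.hypot(P[:,0]-c[0],P[:,1]-c[1])<R)&(P[:,2]>z0)&(P[:,2]<z1)]
def handle(n,d,c,r0,z,tol=7):
    q=pts(n,d,c,r0+60,z-tol,z+tol);rr=np.hypot(*(q[:,:2]-c).T);q=q[rr>r0]
    l=cv2.fitLine(q[:,:2].astype(np.float32),cv2.DIST_HUBER,0,.01,.01).ravel()
    a=np.arctan2(l[1],l[0]);m=q.mean(0)
    if np.cos(a)*(m[0]-c[0])+np.sin(a)*(m[1]-c[1])<0:a+=np.pi
    return np.round(m,1),round(np.degrees(a)%360,1),np.hypot(*(q[:,:2]-c).T).max().round(1),len(q),'ztop',np.percentile(q[:,2],60).round(1)
E
python3 - <<'E'
from fit import *
for n in('top','side'):
    d=D[n]['d'];P=cloud(n,d)
    s=onz('top',[(223,184)],90)[0][:2]
    k=pts(n,d,s,45,119,135);print(n,'knob',np.median(k,0).round(1),len(k))
    c=np.median(k,0)[:2]
    for nm,z,r in(('S',101,33),('M',88,46),('L',75,60)):
        q=pts(n,d,c,r+6,z-3.5,z+3.5);q=q[np.hypot(*(q[:,:2]-c).T)>r-6];x,e=circ(q,r-2);print(nm,len(q),x.round(1),e.round(1), handle(n,d,x,r+4,z-2))
    b=onz('top',[(107,182)],40)[0][:2]
    q=pts(n,d,b,90,36,46);x,e=circ(q[np.hypot(*(q[:,:2]-b).T)<85],68);q=q[np.abs(np.hypot(*(q[:,:2]-x).T)-68)<6];x,e=circ(q,68);print('bath',len(q),x.round(1),e.round(1),handle(n,d,x,74,38))
    for nm,c in(('hps',(634,-155)),('hpl',(458,-396)),('tile',(634,178))):
        R=dict(hps=80,hpl=110,tile=65)[nm];z=dict(hps=49,hpl=49,tile=8)[nm]
        q=pts(n,d,c,R,z,62);print(nm,np.percentile(q[:,2],[50,90]).round(1),[np.round(v,1) for v in cv2.minAreaRect(q[:,:2].astype(np.float32))])
    for nm,px in(('beaker',(290,193)),('drop',(161,195))):
        c=onz('top',[px],40)[0][:2];q=pts(n,d,c,45,15,80);print(nm,c.round(),q.min(0).round(),q.max(0).round())
E
```

```text
top knob [440.4  -2.7 124.6] 21
S 81 [441.1  -3.4] 2.1 (array([480.4,  36.9, 100.3]), np.float32(49.9), np.float64(95.2), 75, 'ztop', np.float64(101.9))
M 101 [440.9  -3.7] 1.8 (array([457.8, -69.8,  86.3]), np.float32(297.5), np.float64(107.7), 83, 'ztop', np.float64(87.8))
L 129 [440.5  -3.6] 1.9 (array([381.7, -74.5,  75. ]), np.float32(226.5), np.float64(119.2), 64, 'ztop', np.float64(75.9))
bath 163 [452.2 397.6] 2.1 (array([539.5, 356.6,  39.8]), np.float32(334.9), np.float64(118.3), 51, 'ztop', np.float64(41.1))
hps [53.  57.2] [array([ 633.4, -155.9]), array([107.2, 107.6]), np.float64(18.6)]
hpl [53.7 57.3] [array([ 456.4, -395.7]), array([149.5, 148.3]), np.float64(82.9)]
tile [11.9 15.2] [array([633.2, 178.7]), array([86.3, 85.4]), np.float64(57.0)]
beaker [ 420. -228.] [ 396. -251.   16.] [ 443. -204.   57.]
drop [409. 208.] [396. 195.  16.] [426. 225.  65.]
side knob [442.1  -1.  123.8] 32
S 116 [442.4  -1.7] 2.0 (array([486.7,  46.9,  99.1]), np.float32(46.2), np.float64(94.8), 123, 'ztop', np.float64(100.2))
M 130 [442.4  -2.2] 1.6 (array([468. , -68. ,  87.7]), np.float32(278.0), np.float64(108.1), 77, 'ztop', np.float64(88.2))
L 175 [442.3  -2.1] 1.7 (array([381.6, -70.7,  73.3]), np.float32(231.8), np.float64(119.3), 98, 'ztop', np.float64(74.4))
bath 456 [452.7 398.8] 1.6 (array([540.8, 357.1,  39.6]), np.float32(333.6), np.float64(119.9), 97, 'ztop', np.float64(39.8))
hps [53.7 55.6] [array([ 634.2, -154.3]), array([101.5, 106.4]), np.float64(17.8)]
hpl [53.8 55.9] [array([ 459.8, -392.3]), array([148.9, 142.7]), np.float64(81.7)]
tile [11.4 13.2] [array([634.1, 180.2]), array([85. , 89.2]), np.float64(56.3)]
beaker [ 420. -228.] [ 397. -253.   15.] [ 444. -201.   52.]
drop [409. 208.] [395. 197.  16.] [427. 229.  64.]
```

>>> carry_out(
  rows=[
    [0.227, -0.269, 0.04, 0.06, -1],
    [0.455, -0.539, 0.08, 0.13, -1],
    [0.682, -0.808, 0.123, 0.189, -1],
    [0.682, -0.808, 0.123, 0.189, -1],
    [0.682, -0.808, 0.123, 0.189, -1],
    [0.682, -0.808, 0.123, 0.189, -1],
    [0.682, -0.808, 0.123, 0.189, -1],
    [0.682, -0.808, 0.123, 0.189, -1],
    [0.682, -0.808, 0.123, 0.189, -1],
    [0.682, -0.808, 0.123, 0.189, -1],
  ],
)

```text
time: 1.1
position: [340.0, -304.8, 367.9]
orientation: [3.141, -0.004, 0.0]
force: [1.0, -1.1, 0.4]
grip_width: 88.4
gripper_force: 0.0
```

>>> carry_out(
  rows=[
    [0.336, -1, 0.126, 0, -1],
    [0.336, -1, 0.126, 0, -1],
    [0.336, -1, 0.126, 0, -1],
    [0.336, -1, 0.126, 0, -1],
    [0.336, -1, 0.126, 0, -1],
    [0.336, -1, 0.126, 0, -1],
    [0.336, -1, 0.126, 0, -1],
    [0.336, -1, 0.126, 0, -1],
    [0.336, -1, 0.126, 0, -1],
    [0.336, -1, 0.126, 0, -1],
  ],
)

```text
time: 2.1
position: [441.2, -5.5, 330.0]
orientation: [3.141, -0.006, -0.0]
force: [-0.1, -0.8, 0.8]
grip_width: 88.5
gripper_force: 0.0
```

```bash
python3 - <<'E'
from fit import *
o=arm.get_obs();print(o['position'],o['orientation'],o['qpos'].round(3))
C={'top':np.array([440.8,-3.5]),'side':np.array([442.4,-2.])}
for n in C:
    c=C[n];P=cloud(n,D[n]['d']).reshape(-1,3);im=D[n]['im'].reshape(-1,3)
    v=P[:,:2]-c;r=np.hypot(*v.T);a=np.degrees(np.arctan2(v[:,1],v[:,0]))%360
    for nm,z,a0,r0,r1 in(('S',102,46,64,92),('M',89,285,66,104),('L',76,229,66,116)):
        k=(abs(a-a0)<25)&(r>r0)&(r<r1)&(abs(P[:,2]-z)<7)&(im.min(1)>140)
        q=P[k];l=cv2.fitLine(q[:,:2].astype(np.float32),cv2.DIST_HUBER,0,.01,.01).ravel()
        m=q.mean(0)-np.r_[c,0];print(n,nm,k.sum(),'ang',np.median(a[k]).round(1),'line',np.degrees(np.arctan2(l[1],l[0])).round(1)%180,'offset',(m[0]*-l[1]+m[1]*l[0]).round(1),'z',np.median(q[:,2]).round(1))
E
```

```text
[441.20889802  -5.54534015 330.01287553] [ 3.14074235e+00 -6.05875659e-03 -4.88762122e-04] [ 0.093  0.308 -0.213  2.123  0.099  0.719 -1.759]
top S 33 ang 47.2 line 56.0 offset -12.2 z 101.9
top M 43 ang 288.3 line 105.4 offset 4.3 z 87.9
top L 53 ang 229.3 line 51.6 offset 3.4 z 75.7
side S 50 ang 47.6 line 42.6 offset 6.4 z 100.1
side M 45 ang 287.6 line 107.4 offset 0.9 z 88.0
side L 79 ang 228.1 line 52.1 offset 5.3 z 74.2
```

>>> carry_out(
  rows=[
    [0.001, -0.009, 0.05, 0, -1],
    [0.001, -0.009, 0.1, 0, -1],
    [0.001, -0.009, 0.14, 0, -1],
    [0.001, -0.009, 0.17, 0, -1],
    [0.001, -0.009, 0.19, 0, -1],
    [0.001, -0.009, 0.19, 0, -1],
    [0.001, -0.009, 0.19, 0, -1],
  ],
)

```text
time: 2.8
position: [441.8, -0.8, 273.2]
orientation: [3.142, -0.001, 0.0]
force: [0.8, 0.2, 0.2]
grip_width: 88.6
gripper_force: 0.0
```

>>> carry_out(
  rows=[
    [0, 0, 0, 0, 1],
    [0, 0, 0, 0, 1],
    [0, 0, 0, 0, 1],
    [0, 0, 0, 0, 1],
    [0, 0, 0, 0, 1],
    [0, 0, 0, 0, 1],
    [0, 0, 0, 0, 1],
    [0, 0, 0, 0, 1],
    [0, 0, 0, 0, 1],
    [0, 0, 0, 0, 1],
  ],
)

```text
time: 3.8
position: [441.6, -0.7, 273.0]
orientation: [3.142, -0.0, -0.0]
force: [0.3, -0.4, -0.1]
grip_width: 15.0
gripper_force: 29.9
```

>>> carry_out(
  rows=[
    [0, 0, -0.04, 0, 1],
    [0, 0, -0.1, 0, 1],
    [0, 0, -0.18, 0, 1],
    [0, 0, -0.24, 0, 1],
    [0, 0, -0.27, 0, 1],
    [0, 0, -0.28, 0, 1],
    [0, 0, -0.28, 0, 1],
  ],
)

```text
time: 4.5
position: [441.6, -0.7, 357.1]
orientation: [3.141, -0.0, 0.0]
force: [0.0, -0.6, -0.8]
grip_width: 14.9
gripper_force: 29.9
```

>>> carry_out(
  rows=[
    [0.04, -0.037, 0, 0, 1],
    [0.12, -0.112, 0, 0, 1],
    [0.21, -0.196, 0, 0, 1],
    [0.3, -0.28, 0, 0, 1],
    [0.4, -0.374, 0, 0, 1],
    [0.49, -0.458, 0, 0, 1],
    [0.57, -0.533, 0, 0, 1],
    [0.62, -0.579, 0, 0, 1],
    [0.641, -0.599, 0, 0, 1],
    [0.641, -0.599, 0, 0, 1],
  ],
)

```text
time: 5.5
position: [634.1, 180.4, 355.7]
orientation: [-3.141, -0.002, 0.002]
force: [0.3, -0.2, -0.4]
grip_width: 15.1
gripper_force: 29.9
```

>>> carry_out(
  rows=[
    [0, 0, 0.08, 0, 1],
    [0, 0, 0.16, 0, 1],
    [0, 0, 0.24, 0, 1],
    [0, 0, 0.3, 0, 1],
    [0, 0, 0.35, 0, 1],
    [0, 0, 0.37, 0, 1],
    [0, 0, 0.38, 0, 1],
    [0, 0, 0.38, 0, 1],
    [0, 0, 0.38, 0, 1],
  ],
)

```text
time: 6.4
position: [634.4, 179.1, 243.9]
orientation: [-3.141, 0.0, -0.002]
force: [-0.2, -0.0, -0.8]
grip_width: 15.2
gripper_force: 29.9
```

```bash
python3 - <<'E'
from fit import *
o=arm.get_obs();print(o['position'],o['orientation'],o['force'],o['grip_width'],o['gripper_force'])
im,d=shot('side','side1');p=proj('side',[634,179,30])[0].astype(int);print(p)
cv2.imwrite('pics/s1c.png',cv2.resize(im[p[1]-60:p[1]+60,max(0,p[0]-80):p[0]+80],(640,480),interpolation=cv2.INTER_CUBIC))
E
```

```text
[634.36702579 179.05776717 243.90241072] [-3.14117977e+00  4.92497811e-04 -2.13904367e-03] [-0.23963259 -0.00323137 -0.77438019] 15.17673634614757 29.93462929904455
[137 240]
```

View pics/s1c.png

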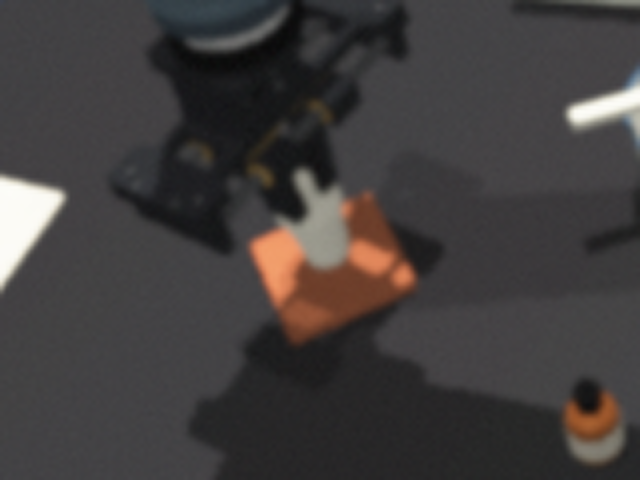

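The crop shows the crucible held upright just above the tile centre, at about (325,255) in the crop. I'll lower it the remaining 9 mm.

>>> carry_out(
  rows=[
    [0, 0, 0.007, 0, 1],
    [0, 0, 0.014, 0, 1],
    [0, 0, 0.02, 0, 1],
    [0, 0, 0.024, 0, 1],
    [0, 0, 0.027, 0, 1],
    [0, 0, 0.029, 0, 1],
    [0, 0, 0.029, 0, 1],
    [0, 0, 0.029, 0, 1],
  ],
)

```text
time: 7.25
position: [634.2, 179.0, 234.9]
orientation: [-3.142, 0.0, -0.001]
force: [-1.1, -1.1, 6.3]
grip_width: 14.8
gripper_force: 30.0
```

>>> carry_out(
  rows=[
    [0, 0, 0, 0, 0.4],
    [0, 0, 0, 0, 0],
    [0, 0, 0, 0, -0.5],
    [0, 0, 0, 0, -1],
    [0, 0, 0, 0, -1],
    [0, 0, 0, 0, -1],
  ],
)

```text
time: 7.85
position: [634.0, 179.0, 234.2]
orientation: [3.142, -0.0, -0.0]
force: [-0.1, 0.4, -0.4]
grip_width: 61.0
gripper_force: 0.0
```

>>> carry_out(
  rows=[
    [0, 0, -0.05, 0, -1],
    [0, 0, -0.15, 0, -1],
    [0, 0, -0.3, 0, -1],
    [0, 0, -0.4, 0, -1],
    [0, 0, -0.4, -0.1, -1],
    [0, 0, -0.4, -0.2, -1],
    [0, 0, -0.4, -0.3, -1],
    [0, 0, -0.4, -0.414, -1],
    [0, 0, -0.4, -0.414, -1],
    [0, 0, -0.4, -0.414, -1],
  ],
)

```text
time: 8.85
position: [634.1, 178.8, 355.6]
orientation: [2.873, 1.271, 0.002]
force: [0.2, -1.2, -0.6]
grip_width: 88.0
gripper_force: 0.0
```

```bash
python3 - <<'E'
from fit import *
o=arm.get_obs();r=o['orientation'];print(o['position'],np.degrees(2*np.arctan2(r[1],r[0])),o['qpos'].round(2))
L=[]
for n in('top','side'):
    im,d=shot(n,n+'2')
    p=proj(n,[500,60,50])[0].astype(int);x=max(0,p[0]-100);L.append(cv2.resize(im[max(0,p[1]-75):p[1]+75,x:x+200],(400,300),interpolation=cv2.INTER_CUBIC))
    c=np.array([441.6,-2.8]);P=cloud(n,d).reshape(-1,3);b=im.reshape(-1,3)
    v=P[:,:2]-c;r=np.hypot(*v.T)
    q=P[(r>27)&(r<37)&(abs(P[:,2]-101)<3.5)];x,e=circ(q,31);print(n,x.round(1),e.round(1))
    v=P[:,:2]-x;r=np.hypot(*v.T);a=np.degrees(np.arctan2(v[:,1],v[:,0]))
    k=(abs(a-47)<25)&(r>42)&(r<92)&(abs(P[:,2]-102)<7)&(b.min(1)>140);print(k.sum(),np.median(a[k]),np.median(P[k,2]))
    q=pts(n,d,(634,179),30,78,90);print('knob',np.median(q,0),len(q))
cv2.imwrite('pics/v2.png',np.hstack(L))
E
```

```text
[634.07780715 178.82114229 355.58317783] 47.71828064448457 [-0.06  0.64 -0.42  1.54  0.29  1.03 -1.3 ]
top [440.4  -3.1] 1.4
0 nan nan
knob [nan nan nan] 0
side [442.3  -1.5] 1.5
94 48.143083653224636 100.56616170495465
knob [632.18022064 177.77871508  85.70887797] 38
  return _methods._mean(a, axis=axis, dtype=dtype,
  ret = ret.dtype.type(ret / rcount)
  ret = um.true_divide(
```

View pics/v2.png

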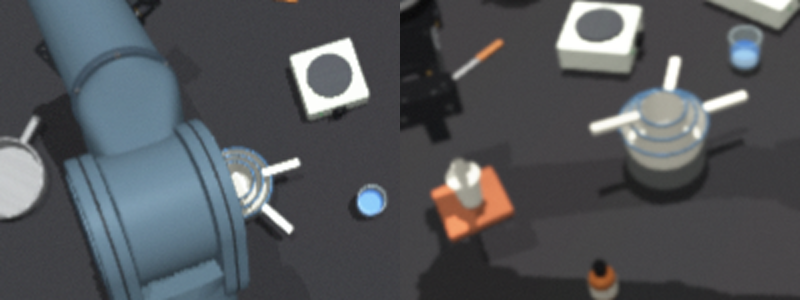

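The top view is half hidden by the arm. The side view shows the crucible upright on the tile at about (463,185), with the stack undisturbed. Next is the small casserole's handle.

>>> carry_out(
  rows=[
    [-0.16, -0.016, 0, 0, -1],
    [-0.33, -0.033, 0, 0, -1],
    [-0.5, -0.05, 0, 0, -1],
    [-0.679, -0.068, 0, 0, -1],
    [-0.679, -0.068, 0, 0, -1],
    [-0.679, -0.068, 0.1, 0, -1],
    [-0.679, -0.068, 0.2, 0, -1],
    [-0.679, -0.068, 0.2, 0, -1],
    [-0.679, -0.068, 0.2, 0, -1],
    [-0.679, -0.068, 0.2, 0, -1],
  ],
)

```text
time: 9.95
position: [482.1, 43.2, 295.8]
orientation: [2.876, 1.263, 0.004]
force: [-0.0, -0.2, 0.1]
grip_width: 88.0
gripper_force: 0.0
```

>>> carry_out(
  rows=[
    [0, 0, 0, 0, -1],
    [0, 0, 0, 0, -1],
    [0, 0, 0, 0, -1],
  ],
)

```text
time: 10.25
position: [481.4, 42.8, 294.8]
orientation: [2.876, 1.263, 0.001]
force: [0.1, -1.2, 0.2]
grip_width: 88.0
gripper_force: 0.0
```

>>> carry_out(
  rows=[
    [0, 0.004, 0.06, 0, -1],
    [0, 0.004, 0.11, 0, -1],
    [0, 0.004, 0.14, 0, -1],
    [0, 0.004, 0.156, 0, -1],
    [0, 0.004, 0.156, 0, -1],
    [0, 0.004, 0.156, 0, -1],
  ],
)

```text
time: 10.85
position: [482.3, 42.1, 247.9]
orientation: [2.876, 1.264, 0.001]
force: [0.1, 0.1, 0.7]
grip_width: 88.6
gripper_force: 0.0
```

>>> carry_out(
  rows=[
    [0, 0, 0, 0, 1],
    [0, 0, 0, 0, 1],
    [0, 0, 0, 0, 1],
    [0, 0, 0, 0, 1],
    [0, 0, 0, 0, 1],
    [0, 0, 0, 0, 1],
    [0, 0, 0, 0, 1],
    [0, 0, 0, 0, 1],
    [0, 0, 0, 0, 1],
    [0, 0, 0, 0, 1],
  ],
)

```text
time: 11.85
position: [482.1, 41.9, 247.5]
orientation: [2.876, 1.264, 0.0]
force: [-0.1, -0.6, -0.1]
grip_width: 11.7
gripper_force: 30.0
```

>>> carry_out(
  rows=[
    [0, 0, -0.02, 0, 1],
    [0, 0, -0.06, 0, 1],
    [0, 0, -0.11, 0, 1],
    [0, 0, -0.17, 0, 1],
    [0, 0, -0.23, 0, 1],
    [0, 0, -0.27, 0, 1],
    [0, 0, -0.29, 0, 1],
    [0, 0, -0.3, 0, 1],
    [0, 0, -0.3, 0, 1],
    [0, 0, -0.3, 0, 1],
  ],
)

```text
time: 12.85
position: [481.8, 41.9, 336.9]
orientation: [-2.876, -1.264, 0.002]
force: [-0.1, -0.6, -0.8]
grip_width: 11.4
gripper_force: 30.0
```

```bash
python3 - <<'E'
from fit import *
o=arm.get_obs();r=o['orientation'];print(o['position'],np.degrees(2*np.arctan2(r[1],r[0])),o['qpos'].round(2))
im,d=shot('side','side3');p=proj('side',[450,0,130])[0].astype(int);print(p)
cv2.imwrite('pics/s3c.png',cv2.resize(im[p[1]-60:p[1]+60,p[0]-80:p[0]+80],(640,480),interpolation=cv2.INTER_CUBIC))
E
```

```text
[481.78951473  41.89117582 336.93193537] -312.56431501730253 [ 0.19  0.39 -0.45  2.01  0.23  0.8  -1.14]
[230 190]
```

View pics/s3c.png

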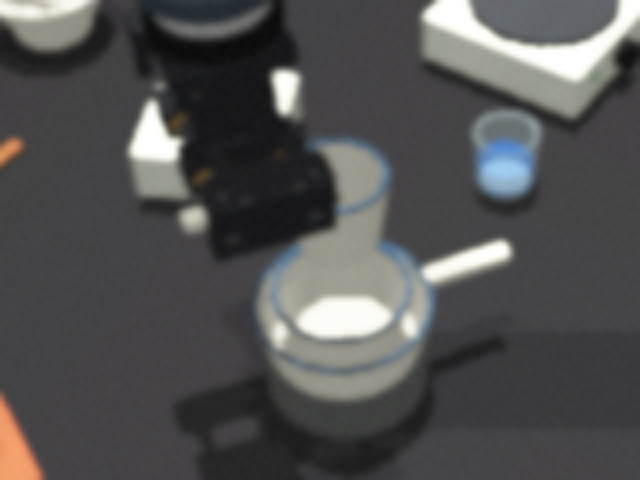

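The side view shows the small casserole held level above the stack, rim at (345,175) in the crop, with the other two pans still nested.

>>> carry_out(
  rows=[
    [0.004, 0.05, 0, 0, 1],
    [0.01, 0.14, 0, 0, 1],
    [0.018, 0.25, 0, 0, 1],
    [0.026, 0.36, 0, 0, 1],
    [0.034, 0.47, 0, 0, 1],
    [0.042, 0.58, 0, 0, 1],
    [0.05, 0.69, 0, 0, 1],
    [0.056, 0.77, 0, 0, 1],
    [0.059, 0.81, 0, 0, 1],
    [0.059, 0.817, 0, 0, 1],
  ],
)

```text
time: 13.9
position: [675.5, -113.4, 336.3]
orientation: [2.877, 1.259, -0.001]
force: [-0.4, 0.3, -1.8]
grip_width: 11.5
gripper_force: 30.0
```

>>> carry_out(
  rows=[
    [0, 0, 0.03, 0, 1],
    [0, 0, 0.08, 0, 1],
    [0, 0, 0.13, 0, 1],
    [0, 0, 0.18, 0, 1],
    [0, 0, 0.21, 0, 1],
    [0, 0, 0.23, 0, 1],
    [0, 0, 0.236, 0, 1],
    [0, 0, 0.236, 0, 1],
    [0, 0, 0.236, 0, 1],
  ],
)

```text
time: 14.8
position: [674.8, -110.8, 267.4]
orientation: [2.876, 1.263, 0.002]
force: [-0.2, 0.3, -1.4]
grip_width: 11.3
gripper_force: 30.0
```

```bash
python3 - <<'E'
from fit import *
o=arm.get_obs();r=o['orientation'];print(o['position'],np.degrees(2*np.arctan2(r[1],r[0])),o['force'])
im,d=shot('side','side4');P=cloud('side',d).reshape(-1,3);c=np.array([634,-155])
hh=cv2.cvtColor(im,cv2.COLOR_BGR2HSV).reshape(-1,3);blue=(hh[:,1]>60)&(abs(hh[:,0]-108)<15)
q=P[(np.hypot(*(P[:,:2]-c).T)<60)&(P[:,2]>95)&blue];x,e=circ(q,32);print(len(q),x,e)
A=np.c_[q[:,:2]-x,np.ones(len(q))];print('plane',np.linalg.lstsq(A,q[:,2],rcond=None)[0])
p=proj('side',[640,-150,90])[0].astype(int)
cv2.imwrite('pics/s4c.png',cv2.resize(im[max(0,p[1]-60):p[1]+60,p[0]-80:p[0]+80],(640,480),interpolation=cv2.INTER_CUBIC))
E
```

```text
[ 674.84292622 -110.84424784  267.35751516] 47.42559666578289 [-0.1600235   0.31475233 -1.42370826]
10 [ 612.28067067 -143.35901062] 3.5089392257077345
plane [ -2.31158939  -2.09270449 470.23974115]
```

View pics/s4c.png

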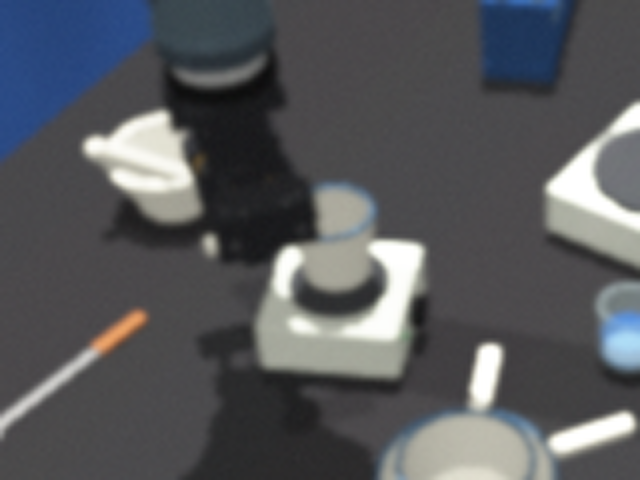

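The crop shows the small casserole hovering over the dark plate at (340,285), well centred. Next I lower it.

>>> carry_out(
  rows=[
    [0, 0, 0.008, 0, 1],
    [0, 0, 0.016, 0, 1],
    [0, 0, 0.022, 0, 1],
    [0, 0, 0.027, 0, 1],
    [0, 0, 0.03, 0, 1],
    [0, 0, 0.032, 0, 1],
    [0, 0, 0.032, 0, 1],
    [0, 0, 0.032, 0, 1],
  ],
)

```text
time: 15.65
position: [674.7, -110.7, 257.4]
orientation: [2.876, 1.264, 0.001]
force: [-0.3, 0.3, 1.2]
grip_width: 11.5
gripper_force: 30.0
```

>>> carry_out(
  rows=[
    [0, 0, 0, 0, 0.5],
    [0, 0, 0, 0, 0.2],
    [0, 0, 0, 0, 0],
    [0, 0, 0, 0, -1],
    [0, 0, 0, 0, -1],
    [0, 0, 0, 0, -1],
  ],
)

```text
time: 16.25
position: [674.5, -110.8, 257.1]
orientation: [2.876, 1.264, -0.0]
force: [1.0, -0.1, 0.4]
grip_width: 57.6
gripper_force: 0.0
```

>>> carry_out(
  rows=[
    [0, 0, -0.05, 0, -1],
    [0, 0, -0.15, 0, -1],
    [0, 0, -0.3, 0, -1],
    [-0.1, -0.14, -0.3, -0.07, -1],
    [-0.2, -0.28, -0.3, -0.14, -1],
    [-0.3, -0.42, -0.3, -0.21, -1],
    [-0.4, -0.57, -0.3, -0.28, -1],
    [-0.4, -0.57, -0.3, -0.35, -1],
    [-0.4, -0.57, -0.3, -0.42, -1],
    [-0.4, -0.57, -0.3, -0.5, -1],
  ],
)

```text
time: 17.25
position: [467.2, -83.5, 348.4]
orientation: [1.922, 2.482, -0.001]
force: [0.5, -0.3, 0.0]
grip_width: 88.1
gripper_force: 0.0
```

>>> carry_out(
  rows=[
    [0, 0, 0, -0.028, -1],
    [0, 0, 0, -0.028, -1],
    [0, 0, 0, -0.028, -1],
    [0, 0, 0, -0.028, -1],
    [0, 0, 0, -0.028, -1],
  ],
)

```text
time: 17.75
position: [467.5, -83.5, 347.3]
orientation: [1.861, 2.53, -0.0]
force: [0.3, 0.3, -0.0]
grip_width: 87.8
gripper_force: 0.0
```

```bash
cat > st.py <<'E'
from fit import *
def stack(tag,lays,c0=(441.6,-2.8)):
    o=arm.get_obs();r=o['orientation'];print(o['position'].round(1),'psi',np.degrees(2*np.arctan2(r[1],r[0])).round(1),'q',o['qpos'].round(2))
    for n in('top','side'):
        im,d=shot(n,n+tag);P=cloud(n,d).reshape(-1,3);b=im.reshape(-1,3)
        for z,R,a0,rm in lays:
            r=np.hypot(*(P[:,:2]-c0).T);q=P[(abs(r-R+2)<7)&(abs(P[:,2]-z)<3.5)]
            if len(q)<15: print(n,z,'few');continue
            x,e=circ(q,R-2);v=P[:,:2]-x;r=np.hypot(*v.T);a=np.degrees(np.arctan2(v[:,1],v[:,0]))
            k=(abs((a-a0+180)%360-180)<25)&(r>R+8)&(r<rm-3)&(abs(P[:,2]-z-1)<7)&(b.min(1)>140)
            print(n,z,len(q),x.round(1),e.round(1),'ang',np.median(a[k]).round(1)%360,'z',np.median(P[k,2]).round(1),k.sum(),'rmax',r[k].max().round(1) if k.any() else 0)
E
python3 - <<'E'
from st import *
stack('5',[(88,46,288,108),(75,60,229,120)])
stack('6',[(111,33,47,95)],(634,-155))
E
```

```text
[467.5 -83.5 347.3] psi 107.3 q [ 0.64  0.4  -0.68  2.01  0.34  0.84  0.07]
top 88 69 [440.6  -4. ] 1.5 ang nan z nan 0 rmax 0
top 75 97 [440.7  -4.1] 1.7 ang nan z nan 0 rmax 0
side 88 178 [442.2  -2. ] 1.8 ang 288.2 z 87.8 59 rmax 103.9
side 75 187 [442.2  -2.1] 1.8 ang 228.2 z 74.3 69 rmax 114.9
[467.5 -83.4 347.2] psi 107.3 q [ 0.64  0.4  -0.68  2.01  0.34  0.84  0.07]
top 111 55 [ 632.5 -155.3] 1.8 ang 47.5 z 111.6 38 rmax 91.5
side 111 75 [ 633.3 -154.3] 2.0 ang 49.7 z 110.2 63 rmax 91.7
  return _methods._mean(a, axis=axis, dtype=dtype,
  ret = ret.dtype.type(ret / rcount)
```

>>> carry_out(
  rows=[
    [0, 0, 0.1, -0.004, -1],
    [0, 0, 0.2, -0.004, -1],
    [0, 0, 0.28, -0.004, -1],
    [0, 0, 0.33, -0.004, -1],
    [0, 0, 0.36, -0.004, -1],
    [0, 0, 0.378, -0.004, -1],
    [0, 0, 0.378, -0.004, -1],
    [0, 0, 0.378, -0.004, -1],
  ],
)

```text
time: 18.75
position: [467.8, -83.6, 234.4]
orientation: [1.85, 2.538, 0.001]
force: [-0.0, 0.1, 0.2]
grip_width: 88.5
gripper_force: 0.0
```

>>> carry_out(
  rows=[
    [0, 0, 0, 0, 1],
    [0, 0, 0, 0, 1],
    [0, 0, 0, 0, 1],
    [0, 0, 0, 0, 1],
    [0, 0, 0, 0, 1],
    [0, 0, 0, 0, 1],
    [0, 0, 0, 0, 1],
    [0, 0, 0, 0, 1],
    [0, 0, 0, 0, 1],
    [0, 0, 0, 0, 1],
  ],
)

```text
time: 19.75
position: [467.5, -83.5, 233.7]
orientation: [1.85, 2.539, 0.0]
force: [0.6, -0.1, -0.5]
grip_width: 11.5
gripper_force: 30.0
```

>>> carry_out(
  rows=[
    [0, 0, -0.02, 0, 1],
    [0, 0, -0.06, 0, 1],
    [0, 0, -0.11, 0, 1],
    [0, 0, -0.17, 0, 1],
    [0, 0, -0.23, 0, 1],
    [0, 0, -0.27, 0, 1],
    [0, 0, -0.29, 0, 1],
    [0, 0, -0.3, 0, 1],
    [0, 0, -0.3, 0, 1],
    [0, 0, -0.3, 0, 1],
  ],
)

```text
time: 20.75
position: [467.2, -83.5, 323.2]
orientation: [-1.85, -2.538, 0.001]
force: [0.3, -0.1, -1.4]
grip_width: 11.3
gripper_force: 30.0
```

```bash
python3 - <<'E'
from st import *
stack('7',[(178,46,288,108),(75,60,229,120)])
im=cv2.imread('pics/side7.png');p=proj('side',[450,-30,130])[0].astype(int)
cv2.imwrite('pics/s7c.png',cv2.resize(im[p[1]-75:p[1]+75,p[0]-80:p[0]+80],(640,600),interpolation=cv2.INTER_CUBIC))
E
```

```text
[467.2 -83.5 323.2] psi -252.2 q [ 0.63  0.44 -0.66  2.03  0.38  0.79  0.05]
top 178 86 [440.1  -3.7] 1.3 ang nan z nan 0 rmax 0
top 75 60 [441.3  -3.9] 1.6 ang nan z nan 0 rmax 0
side 178 162 [441.1  -2.1] 1.6 ang 287.6 z 177.2 25 rmax 103.8
side 75 167 [442.3  -2.1] 1.8 ang 228.3 z 74.3 70 rmax 116.1
  return _methods._mean(a, axis=axis, dtype=dtype,
  ret = ret.dtype.type(ret / rcount)
```

View pics/s7c.png

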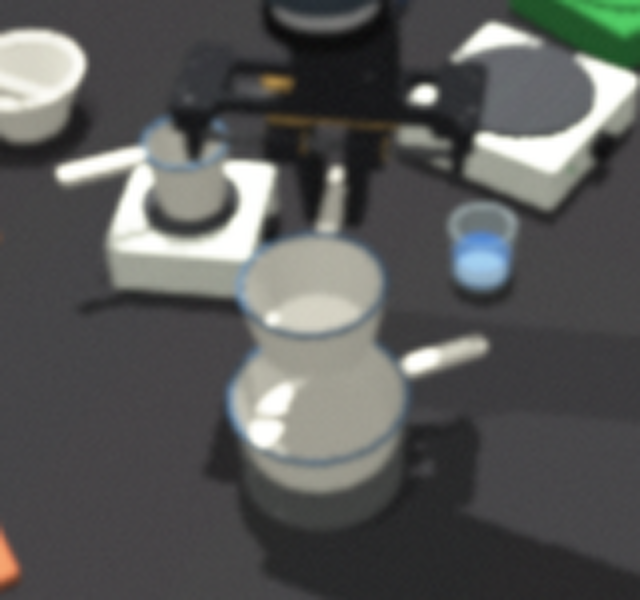

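The side view shows the medium casserole held level, rim at (312,283) in the crop, with the large one alone on the stand and the small one on its plate. Next I carry it to the bath with the turn.

>>> carry_out(
  rows=[
    [0.04, 0.008, 0, 0, 1],
    [0.11, 0.02, 0, 0, 1],
    [0.2, 0.037, 0, 0, 1],
    [0.3, 0.056, 0, 0, 1],
    [0.4, 0.075, 0, 0, 1],
    [0.5, 0.094, 0, 0, 1],
    [0.58, 0.108, 0, 0, 1],
    [0.64, 0.119, 0, 0, 1],
    [0.669, 0.125, 0, 0, 1],
    [0.669, 0.125, 0, 0, 1],
  ],
)

```text
time: 21.85
position: [441.3, 120.4, 323.7]
orientation: [-1.847, -2.541, -0.0]
force: [0.1, 0.5, -0.6]
grip_width: 11.3
gripper_force: 30.0
```

>>> carry_out(
  rows=[
    [0.04, 0.008, 0, 0.02, 1],
    [0.11, 0.02, 0, 0.06, 1],
    [0.2, 0.037, 0, 0.11, 1],
    [0.3, 0.056, 0, 0.16, 1],
    [0.4, 0.075, 0, 0.21, 1],
    [0.5, 0.094, 0, 0.26, 1],
    [0.58, 0.108, 0, 0.31, 1],
    [0.64, 0.119, 0, 0.35, 1],
    [0.669, 0.125, 0, 0.375, 1],
    [0.669, 0.125, 0, 0.383, 1],
  ],
)

```text
time: 22.85
position: [416.0, 322.0, 323.5]
orientation: [-2.665, -1.663, 0.0]
force: [-0.2, -1.0, -1.0]
grip_width: 11.4
gripper_force: 30.0
```

>>> carry_out(
  rows=[
    [0, 0, 0.03, 0, 1],
    [0, 0, 0.08, 0, 1],
    [0, 0, 0.14, 0, 1],
    [0, 0, 0.18, 0, 1],
    [0, 0, 0.2, 0, 1],
    [0, 0, 0.2, 0, 1],
    [0, 0, 0.2, 0, 1],
  ],
)

```text
time: 23.55
position: [416.1, 321.6, 263.9]
orientation: [-2.665, -1.663, -0.001]
force: [-0.7, 0.5, -0.9]
grip_width: 11.3
gripper_force: 30.0
```

```bash
python3 - <<'E' 2>/dev/null
from st import *
stack('8',[(117,46,244,108)],(452.4,398.2))
stack('9',[(40,70,334,120)],(452.4,398.2))
E
```

```text
[416.1 321.6 263.9] psi -296.1 q [-0.37  0.58 -0.49  1.94  0.41  0.71 -1.55]
top 117 few
side 117 359 [452.3 397.4] 1.6 ang nan z nan 0 rmax 0
[416.2 321.8 264.3] psi -296.1 q [-0.37  0.58 -0.49  1.94  0.41  0.71 -1.55]
top 40 few
side 40 248 [453.  398.4] 1.5 ang 334.7 z 40.1 48 rmax 116.4
```

>>> carry_out(
  rows=[
    [0, 0, 0.03, 0, 1],
    [0, 0, 0.08, 0, 1],
    [0, 0, 0.12, 0, 1],
    [0, 0, 0.15, 0, 1],
    [0, 0, 0.17, 0, 1],
    [0, 0, 0.185, 0, 1],
    [0, 0, 0.185, 0, 1],
    [0, 0, 0.185, 0, 1],
  ],
)

```text
time: 24.55
position: [416.1, 321.7, 208.4]
orientation: [-2.665, -1.663, -0.001]
force: [-0.2, -0.3, -1.5]
grip_width: 11.7
gripper_force: 30.0
```

>>> carry_out(
  rows=[
    [0, 0, 0.008, 0, 1],
    [0, 0, 0.016, 0, 1],
    [0, 0, 0.022, 0, 1],
    [0, 0, 0.027, 0, 1],
    [0, 0, 0.03, 0, 1],
    [0, 0, 0.031, 0, 1],
    [0, 0, 0.031, 0, 1],
    [0, 0, 0.031, 0, 1],
  ],
)

```text
time: 25.35
position: [416.0, 321.6, 199.0]
orientation: [2.665, 1.663, 0.0]
force: [-0.2, -0.0, -0.0]
grip_width: 11.6
gripper_force: 30.0
```

Force went from about −1.4 to 0, so it is just touching. I'll lower 0.6 mm more, then release.

>>> carry_out(
  rows=[
    [0, 0, 0.001, 0, 1],
    [0, 0, 0.002, 0, 1],
    [0, 0, 0.002, 0, 1],
    [0, 0, 0.002, 0, 0.6],
    [0, 0, 0.002, 0, 0.4],
    [0, 0, 0.002, 0, 0.1],
    [0, 0, 0.002, 0, -0.2],
    [0, 0, 0.002, 0, -0.2],
    [0, 0, 0.002, 0, -0.2],
  ],
)

```text
time: 26.25
position: [416.0, 321.6, 198.3]
orientation: [-2.665, -1.663, 0.0]
force: [0.8, -0.3, 1.0]
grip_width: 52.5
gripper_force: 0.0
```

>>> carry_out(
  rows=[
    [0, 0, -0.04, 0, -0.2],
    [0, 0, -0.12, 0, -0.2],
    [0, 0, -0.24, 0, -0.5],
    [0, 0, -0.36, 0, -1],
    [0, 0, -0.4, 0, -1],
    [0, 0, -0.4, 0, -1],
  ],
)

```text
time: 26.85
position: [416.5, 322.0, 320.4]
orientation: [-2.665, -1.663, -0.006]
force: [0.1, 0.4, -0.2]
grip_width: 82.8
gripper_force: 0.0
```

>>> carry_out(
  rows=[
    [-0.14, 0.06, 0, 0, -1],
    [-0.28, 0.12, 0, 0, -1],
    [-0.43, 0.18, 0, 0, -1],
    [-0.583, 0.244, 0, 0, -1],
    [-0.583, 0.244, 0, 0, -1],
  ],
)

```text
time: 27.35
position: [403.8, 125.4, 316.4]
orientation: [2.671, 1.649, -0.011]
force: [-0.5, -0.3, -0.2]
grip_width: 88.0
gripper_force: 0.0
```

>>> carry_out(
  rows=[
    [-0.14, 0.06, 0, 0.05, -1],
    [-0.28, 0.12, 0, 0.1, -1],
    [-0.43, 0.18, 0, 0.134, -1],
    [-0.583, 0.244, 0, 0.134, -1],
    [-0.583, 0.244, 0, 0.134, -1],
    [-0.583, 0.244, 0, 0.134, -1],
    [-0.583, 0.244, 0, 0.134, -1],
    [-0.583, 0.244, 0, 0.134, -1],
  ],
)

```text
time: 28.15
position: [393.9, -55.3, 318.0]
orientation: [-2.861, -1.297, 0.0]
force: [-0.2, 0.5, -0.2]
grip_width: 88.2
gripper_force: 0.0
```

```bash
python3 - <<'E' 2>/dev/null
from st import *
stack('10',[(75,60,228,120)])
stack('11',[(53,46,244,108),(40,70,334,120)],(452.4,398.2))
E
```

```text
[393.9 -55.3 318. ] psi -311.2 q [ 0.4   0.28 -0.43  2.22  0.19  0.67 -0.88]
top 75 26 [440.6  -4.3] 1.5 ang nan z nan 0 rmax 0
side 75 226 [442.1  -2. ] 1.7 ang 229.1 z 74.4 65 rmax 117.0
[393.9 -55.7 318.2] psi -311.3 q [ 0.4   0.28 -0.43  2.22  0.19  0.67 -0.88]
top 53 110 [451.9 395.6] 2.2 ang 243.5 z 53.1 46 rmax 104.0
top 40 145 [452.4 397.3] 2.2 ang 335.5 z 39.8 34 rmax 116.1
side 53 309 [452.  396.9] 1.5 ang 243.4 z 52.6 147 rmax 104.6
side 40 430 [452.7 398.8] 1.7 ang 334.7 z 40.3 84 rmax 116.7
```

>>> carry_out(
  rows=[
    [0, 0, 0.08, 0, -1],
    [0, 0, 0.16, 0, -1],
    [0, 0, 0.23, 0, -1],
    [0, 0, 0.28, 0, -1],
    [0, 0, 0.31, 0, -1],
    [0, 0, 0.327, 0, -1],
    [0, 0, 0.327, 0, -1],
    [0, 0, 0.327, 0, -1],
  ],
)

```text
time: 29.15
position: [394.0, -56.9, 220.6]
orientation: [2.863, 1.292, 0.001]
force: [-0.5, 0.2, 0.3]
grip_width: 88.2
gripper_force: 0.0
```

>>> carry_out(
  rows=[
    [0, 0, 0, 0, 1],
    [0, 0, 0, 0, 1],
    [0, 0, 0, 0, 1],
    [0, 0, 0, 0, 1],
    [0, 0, 0, 0, 1],
    [0, 0, 0, 0, 1],
    [0, 0, 0, 0, 1],
    [0, 0, 0, 0, 1],
    [0, 0, 0, 0, 1],
    [0, 0, 0, 0, 1],
  ],
)

```text
time: 30.15
position: [393.8, -57.0, 220.2]
orientation: [2.863, 1.292, 0.0]
force: [-0.6, -0.2, -0.1]
grip_width: 11.6
gripper_force: 30.0
```

>>> carry_out(
  rows=[
    [0, 0, -0.01, 0, 1],
    [0, 0, -0.04, 0, 1],
    [0, 0, -0.08, 0, 1],
    [0, 0, -0.13, 0, 1],
    [0, 0, -0.18, 0, 1],
    [0, 0, -0.22, 0, 1],
    [0, 0, -0.24, 0, 1],
    [0, 0, -0.25, 0, 1],
    [0, 0, -0.25, 0, 1],
    [0, 0, -0.25, 0, 1],
  ],
)

```text
time: 31.15
position: [393.5, -57.0, 294.9]
orientation: [-2.863, -1.292, 0.001]
force: [-0.2, -0.1, -2.5]
grip_width: 11.7
gripper_force: 30.0
```

```bash
python3 - <<'E' 2>/dev/null
from st import *
stack('12',[(149,60,228,120)])
im=cv2.imread('pics/side12.png');p=proj('side',[430,-30,110])[0].astype(int)
cv2.imwrite('pics/s12c.png',cv2.resize(im[p[1]-75:p[1]+75,p[0]-100:p[0]+100],(640,480),interpolation=cv2.INTER_CUBIC))
E
```

```text
[393.5 -57.  294.9] psi -311.4 q [ 0.39  0.33 -0.42  2.24  0.23  0.61 -0.92]
top 149 44 [440.5  -3.5] 1.4 ang nan z nan 0 rmax 0
side 149 242 [441.2  -1.2] 1.9 ang nan z nan 0 rmax 0
```

View pics/s12c.png

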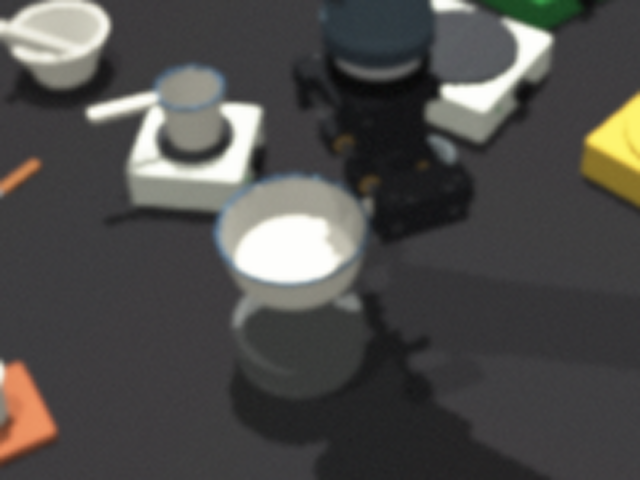

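The side view shows the large casserole held about level above the bare stand, rim at (290,232) in the crop.

>>> carry_out(
  rows=[
    [-0.025, 0.024, 0, 0, 1],
    [-0.07, 0.067, 0, 0, 1],
    [-0.13, 0.125, 0, 0, 1],
    [-0.2, 0.193, 0, 0, 1],
    [-0.27, 0.26, 0, 0, 1],
    [-0.34, 0.327, 0, 0, 1],
    [-0.4, 0.385, 0, 0, 1],
    [-0.445, 0.429, 0, 0, 1],
    [-0.472, 0.4545, 0, 0, 1],
    [-0.472, 0.4545, 0, 0, 1],
  ],
)

```text
time: 32.25
position: [401.9, -255.0, 294.9]
orientation: [2.865, 1.288, -0.001]
force: [-0.1, 1.0, -1.5]
grip_width: 11.6
gripper_force: 30.0
```

>>> carry_out(
  rows=[
    [-0.025, 0.024, 0, 0, 1],
    [-0.07, 0.067, 0, 0, 1],
    [-0.13, 0.125, 0, 0, 1],
    [-0.2, 0.193, 0, 0, 1],
    [-0.27, 0.26, 0, 0, 1],
    [-0.34, 0.327, 0, 0, 1],
    [-0.4, 0.385, 0, 0, 1],
    [-0.445, 0.429, 0, 0, 1],
    [-0.472, 0.4545, 0, 0, 1],
    [-0.472, 0.4545, 0, 0, 1],
  ],
)

```text
time: 33.25
position: [410.7, -450.6, 295.0]
orientation: [2.864, 1.291, -0.0]
force: [-0.3, 0.2, -0.7]
grip_width: 11.7
gripper_force: 30.0
```

>>> carry_out(
  rows=[
    [0, 0, 0.02, 0, 1],
    [0, 0, 0.05, 0, 1],
    [0, 0, 0.08, 0, 1],
    [0, 0, 0.1, 0, 1],
    [0, 0, 0.11, 0, 1],
    [0, 0, 0.11, 0, 1],
    [0, 0, 0.11, 0, 1],
    [0, 0, 0.11, 0, 1],
  ],
)

```text
time: 34.05
position: [411.0, -449.9, 262.6]
orientation: [2.863, 1.292, 0.0]
force: [0.1, -0.6, -1.2]
grip_width: 11.4
gripper_force: 30.0
```

```bash
python3 - <<'E' 2>/dev/null
from st import *
stack('13',[(117,60,228,120)],(458,-395))
for n in('top','side'):
    d=np.load(n+'13.npz')['d'];q=pts(n,d,(458,-395),66,108,126);r=np.hypot(q[:,0]-458,q[:,1]+395);q=q[r>52]
    print(n,len(q),np.linalg.lstsq(np.c_[q[:,:2]-[458,-395],np.ones(len(q))],q[:,2],rcond=None)[0])
im=cv2.imread('pics/side13.png');p=proj('side',[450,-395,80])[0].astype(int)
cv2.imwrite('pics/s13c.png',cv2.resize(im[max(0,p[1]-75):p[1]+75,p[0]-100:p[0]+100],(640,480),interpolation=cv2.INTER_CUBIC))
E
```

```text
[ 411.  -449.9  262.6] psi 48.6 q [ 0.96  0.67 -0.28  1.73  0.25  0.78 -0.17]
top 117 109 [ 456.9 -395.7] 1.6 ang nan z nan 0 rmax 0
side 117 142 [ 459.  -394.4] 2.3 ang nan z nan 0 rmax 0
top 161 [-1.45109954e-02  2.07603855e-02  1.15424659e+02]
side 259 [-1.30409956e-02 -1.09026750e-02  1.14230263e+02]
```

View pics/s13c.png

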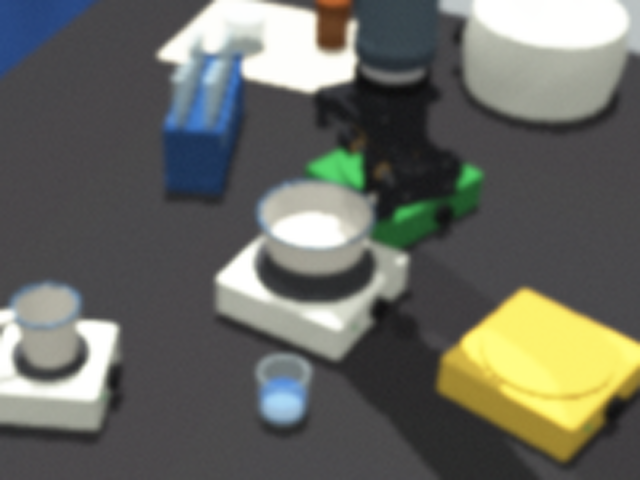

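The crop shows the large casserole level and centred over the dark plate at (315,270), clear of the green look-alike. Lowering it now.

>>> carry_out(
  rows=[
    [0, 0, 0.01, 0, 1],
    [0, 0, 0.024, 0, 1],
    [0, 0, 0.038, 0, 1],
    [0, 0, 0.048, 0, 1],
    [0, 0, 0.055, 0, 1],
    [0, 0, 0.06, 0, 1],
    [0, 0, 0.065, 0, 1],
    [0, 0, 0.068, 0, 1],
    [0, 0, 0.07, 0, 1],
    [0, 0, 0.07, 0, 1],
  ],
)

```text
time: 35.15
position: [410.9, -449.8, 241.3]
orientation: [2.863, 1.292, -0.0]
force: [-0.5, -0.5, -0.6]
grip_width: 11.3
gripper_force: 30.0
```

>>> carry_out(
  rows=[
    [0, 0, 0.002, 0, 1],
    [0, 0, 0.004, 0, 1],
    [0, 0, 0.004, 0, 1],
    [0, 0, 0.004, 0, 1],
  ],
)

```text
time: 35.55
position: [410.9, -449.9, 240.3]
orientation: [2.863, 1.292, -0.0]
force: [-0.9, 0.0, 2.3]
grip_width: 11.5
gripper_force: 30.0
```

>>> carry_out(
  rows=[
    [0, 0, 0.001, 0, 0.6],
    [0, 0, 0.001, 0, 0.4],
    [0, 0, 0.001, 0, 0.1],
    [0, 0, 0.001, 0, -0.3],
    [0, 0, 0.001, 0, -0.3],
    [0, 0, 0.001, 0, -0.3],
  ],
)

```text
time: 36.15
position: [410.9, -449.7, 239.7]
orientation: [2.864, 1.292, 0.0]
force: [-0.8, -0.6, -0.4]
grip_width: 55.1
gripper_force: 0.0
```

>>> carry_out(
  rows=[
    [0, 0, -0.04, 0, -0.3],
    [0, 0, -0.12, 0, -0.3],
    [0, 0, -0.24, 0, -0.3],
    [0, 0, -0.36, 0, -0.3],
    [-0.15, 0, -0.4, 0, -0.3],
    [-0.3, 0, -0.4, 0, -0.3],
    [-0.45, 0.1, -0.4, 0, -0.3],
    [-0.45, 0.2, -0.4, 0, -0.3],
    [-0.45, 0.2, -0.4, 0, -0.3],
    [-0.45, 0.2, -0.4, 0, -0.3],
  ],
)

```text
time: 37.15
position: [367.0, -590.3, 360.0]
orientation: [-2.863, -1.293, -0.001]
force: [0.2, 0.3, 0.2]
grip_width: 57.3
gripper_force: 0.0
```

```bash
python3 - <<'E' 2>/dev/null
from st import *
stack('14',[(95,60,228,120)],(458,-395))
stack('15',[(111,33,47,95)],(634,-155))
stack('16',[(53,46,244,108),(40,70,334,120)],(452.4,398.2))
for n in('top','side'):
    d=np.load(n+'16.npz')['d']
    q=pts(n,d,(634,179),30,76,92);print(n,'knob',np.median(q,0).round(1),len(q))
    q=pts(n,d,(634,179),70,8,15);print('tile',[np.round(v,1) for v in cv2.minAreaRect(q[:,:2].astype(np.float32))])
    for c in((420,-228),(409,208)):
        q=pts(n,d,c,45,15,80);print('bystander',q.min(0).round(),q.max(0).round())
a=[cv2.resize(cv2.imread(f'pics/{n}16.png'),(400,300)) for n in('top','side')];cv2.imwrite('pics/end.png',np.hstack(a))
E
```

```text
[ 367.  -590.3  360. ] psi -311.4 q [ 1.13  0.68 -0.28  1.43  0.2   1.07  0.09]
top 95 141 [ 457.  -395.7] 1.8 ang 228.2 z 94.5 58 rmax 116.7
side 95 137 [ 458.9 -394.5] 2.1 ang 227.1 z 94.2 46 rmax 115.4
[ 366.6 -589.7  360.1] psi -311.4 q [ 1.13  0.68 -0.28  1.43  0.2   1.06  0.09]
top 111 74 [ 632.3 -155.1] 2.2 ang 47.5 z 110.9 56 rmax 91.8
side 111 94 [ 633.4 -153.8] 2.1 ang 50.1 z 110.7 68 rmax 91.3
[ 366.5 -589.8  360.1] psi -311.4 q [ 1.13  0.68 -0.28  1.43  0.2   1.06  0.09]
top 53 96 [452.  395.3] 2.2 ang 243.5 z 53.3 52 rmax 104.5
top 40 140 [452.5 397.4] 2.2 ang 335.1 z 41.1 34 rmax 116.3
side 53 308 [451.8 396.9] 1.6 ang 243.4 z 52.4 148 rmax 104.8
side 40 420 [452.7 398.7] 1.7 ang 334.8 z 39.8 84 rmax 116.8
top knob [632.2 176.9  86. ] 23
tile [array([632.9, 177.9]), array([86.4, 84.8]), np.float64(56.7)]
bystander [ 395. -251.   16.] [ 443. -204.   54.]
bystander [395. 196.  16.] [427. 225.  65.]
side knob [631.9 178.5  85.9] 42
tile [array([634.3, 180. ]), array([84.9, 87.7]), np.float64(56.4)]
bystander [ 397. -254.   15.] [ 444. -202.   52.]
bystander [396. 197.  15.] [426. 229.  65.]
```

View pics/end.png

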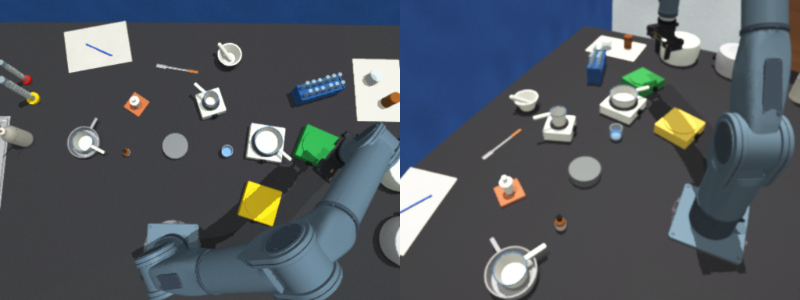

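The final views show everything in place: crucible on the tile, small and large casseroles centred on their plates, and the medium one in the bath with handles 92° apart. The bystanders have not moved and all placements are within about 2 mm.

```bash
python3 -c "
from workcell import arm
print(arm.finish_job())"
```

```text
the job is handed in; nothing more can be done
None
```

The bench is set up and handed in: all four pieces measured within about 2 mm of their places, the medium casserole's handle is about 92° from the bath's, the bath, beaker and dropper bottle have not moved, and it took about 38 s of the 128 s allowed.

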